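# Nip a glued print in the guarded bench press

## Robot

A 7-joint arm with a two-finger parallel gripper is mounted at the origin on a cart in front of the work surface, level with it; the furniture and walls round the work are solid. World frame = base frame: x ahead of the robot, y to its left, z up, the work surface at z = 0. Lengths are in m, angles in rad, forces in N, time in s.
With the tool pointing down it reaches from about 0.425 to 0.925 m from the base axis. Payload 6.8 kg.
Tool frame: the origin (TCP) lies on the mounting face of the last link; the fingertips stand 173 mm ahead of it and the grasp point (between the pads) lies 155 mm ahead of it; z points along the fingers, y is the line along which they close (so a half turn about z gives the same grasp; the last joint's range is limited). The gripper opens to 85 mm and grips with 20 to 120 N. Pads are 22 mm wide; open, the fingers measure 114 mm over their backs; the gripper's body (76 mm by 85 mm) begins 54 mm behind the grasp point. The pads swing forward as they close: fully open they stand 13 mm farther back than shut.
Start: joints at [1.205, 0.477, 0.022, 1.555, -0.011, 1.109, -0.083], TCP at [0.172, -0.653, 0.405] pointing down, gripper open.
Joint ranges: [-2.96, 2.96], [-0.34, 2.1], [-1.41, 1.46], [0.24, 2.44], [-1.37, 4.51], [0.17, 1.92], [-2.96, 2.96]. Speed limits (rad/s): [2.39, 2.39, 3.14, 3.14, 3.14, 3.14, 3.14].

## Interface

Orientations are given as a unit quaternion [w, x, y, z].
In Python, from station import bot gives the robot as it stands. The module is installed in compiled form; this text tells all that it offers.
- The arm moves only by the shell command python3 -m pendant 'ROWS' [FORCE]. ROWS is JSON, a list of rows, each a list of 5 numbers: the finger opening in m, from 0 to 0.0854, then the shift along the tool's x, y, z in m, then the turn about the tool's z in degrees. In form: [[jaw, x, y, z, yaw], ...]. A call has 1 to 12 rows; each row shifts and turns the commanded pose from where the row before left it, along the tool's axes as they then stand; what a row does not reach is not made up. A row lasts 1/12 s, in which the tool goes at most 41.7 mm and 7.16 degrees, less where a joint would pass 70% of its speed; a pose out of reach is approached as far as the arm can. A call with a gripper value outside its range is refused whole. The fingers move at their own pace and stop on an object; FORCE is the grip in N (left out, the last holds). Time passes only in rows, so rows that do not move let the fingers close. It gives the time, the measured TCP pose, the force, the opening and the grip force at its end, in the units of the state.
- bot.get_obs(): the state, without advancing time (a new reading comes with each control period).
- bot.read_camera(name): name is "scene" or "top" or "wrist"; returns (picture, depth): 400x640x3 uint8, blue, green, red; 400x640 float32, m along the optical axis (not along the pixel's ray), 0 where there is no reading.
- bot.camera_model(name): a dict with "intrinsics" (3x3 intrinsics, pixels), "R" (3x3) and "t" (3): a world point X has camera coordinates R X + t. Camera axes: x right, y down, z forward; pixel columns grow to the right and rows downward; lengths in m; the calibration is good to about 2 mm. The wrist camera is an equidistant fisheye: a pixel r from the principal point sees the ray r / f radians off the axis. A picture is of the moment at which its call begins: read the wrist's pose just before it. camera_model takes no time and is no camera call; for the wrist camera it gives the pose at the moment of the call.
- bot.hand_in(): hands the job in; it is judged then, once.
Trained networks look in the newest picture that a camera, given by its name, has taken for a name from the list of things; names that differ only in an ending like _2 or _b are one class to them, and where a whole thing is asked for, a point or a joint stands for the part that bears it (a point fixed in the world has none). Each returns a list of dicts, best first, with "score" (0 to 1); they miss things now and then, are a little off and sometimes report something else, mostly with a low value. They report only what shows in the picture. A call takes as long as a camera call. They do not tell look-alikes from the thing itself.
- bot.boxes_of(name, camera): "at" ([column, row] in pixels, amid what is visible of it).
- bot.trace(name, camera): "mask" (400x640 bool, what is visible of it) and "at" ([column, row] in pixels, amid what is visible of it).
- bot.pinpoint(name, camera): "at" ([column, row] in pixels: a listed point, or the origin of a listed thing).
The state is a dict: "t": time; "q": joint angles; "joint_vel": joint speeds; "joint_torque": joint torques, N m; "eef_pos": TCP position; "tool_rot": TCP orientation; "contact_force": force on the tool from outside, world axes, zero at the start; "torque": the same for the moment, N m; "gripper_width": opening from 0.0 (shut) to 1.0 (fully open); "grasp_force": force on a finger pad.
Only numpy, scipy, OpenCV 4.12 (cv2) and the standard library are available. Lean on these libraries where they do the work, as an engineer would, in place of code of your own. Each camera call takes 0.05 s, during which the arm holds its last target. There are 200 camera calls.

## Task

Close the bench press on the freshly glued print: with the fingertips push the tray's upright end plate until the tray is fully home against its stop, and only then reach down through the window in the yellow guard and press the red lever pad all the way down without touching the guard. Finish while still holding the lever down, because the platen nips the print only as long as the lever is held. Do not grip or lift anything, and leave the bottle, the roller and the marker where they are.

Things in the scene. Friction and masses are not known exactly. Their poses are not given: they have to be found in the camera images.
- press: dark blue-grey bench press, fixed to the table, base 245 x 164 mm, 188 mm high with its guard. Origin on the table surface (z = 0) under the centre of the platen; its x axis points from the tray opening to the rear (the way the tray slides in), y to the left, z up. The base top, on which the tray slides, is 24 mm above the table. Two steel rails guide the tray with 2 mm play on each side.
- guard: yellow sheet-metal hood with clear sides over the press, fixed to it, same origin and axes as the press. It spans x = -117 to +119 mm and y = -80 to +80 mm in the press frame, from z = 58 mm up (plus four thin corner posts down to the base); below that its front is open for the tray. Its roof slopes: 156 mm high at the front edge, 187 mm at the rear, 12 degrees. Never touch it.
- guard_window (a point): centre of the window in the guard's sloping roof, on the outer (upper) face, at press x = -60, y = 0, z = 168 mm. The window is cut in 3 mm sheet with a black rubber edge; its clear opening is 78 mm along the slope (press x) by 86 mm across (press y). Site axes as the press.
- lever_pad: red pad on the lever's free end under the window, 36 mm (press x) x 46 mm (press y) x 10 mm. Origin: centre of its upper face, at rest 158 mm above the table, 10 mm straight below the window centre. It goes 25 mm straight down (1 mm drift) to a hard stop, tilting 10 degrees, against a spring: 3 to 5 N, rising to 13 N over the last 8 mm as the platen presses the print. It springs back if let go.
- platen: aluminium pressing plate 76 x 76 x 9 mm under the head, driven by the lever through a spring. Origin at the centre of its underside, 50 mm above the table at rest, 10 mm above the print board; it meets the board when the lever pad is about 17 mm down.
- tray: loose aluminium tray 130 x 100 mm, 0.45 kg, between the rails, with a 30 mm wide drawbar to the front that carries an upright dark end plate outside the guard. Origin at the centre of the underside of its flat part; axes as the press. In the press frame it starts at x = -70 to -35 mm and is fully home at x = 0 (against a steel stop bar); sliding takes a few N.
- tray_push (a point): centre of the front face of the tray's upright end plate (plate 74 mm wide, 8 mm thick, its top 20 mm above this point, its foot 22 mm below), 190 mm in front of the tray's origin and 46 mm above the table. Push it along the press's +x. With the tray home the plate's face is 73 mm in front of the guard.
- print_board: glued work: plywood board 84 x 84 x 10 mm with a printed wreath on white paper, loose in the tray's 5 mm deep nest (about 2 mm play). Origin at the centre of its underside; it must stay in the nest.
- ink_bottle_teal: white ink bottle with teal band and black cap, 68 x 66 x 88 mm, upright, left of the press; origin under its centre. Leave alone.
- brayer: ink roller with red handle lying to the right of the tray, 177 x 110 x 35 mm; origin under its centre. Leave alone.
- marker_blue: blue capped felt marker, 14 x 127 x 16 mm, lying to the left of the tray; origin under its centre. Leave alone.
Not all that is in view belongs to the job. What is meant by the print_board is not blue, and is the larger of those in its own colour.

How it is judged:
By the outcome, as a careful person would: the job done as asked, in the order asked, and still so for the second after the job is handed in, while the arm keeps its last pose, push and grip.
It also fails if it takes over 45 s, if anything falls off the work surface, if the arm or the gripper's body presses on something with over 40 N, if the wrist force passes 120 N, or if a joint passes its speed limit or range.

## Working session

There is one attempt and no reset: what is moved stays moved. The work goes in short steps, Python scripts to look and compute and a shell command to move; the robot and the scene stay as the last step left them, time stands still between calls to the robot, and variables do not carry over. Pictures are saved under pics/ and viewed, at most 10 in all, crops included, and the job is handed in when it is done.

```bash
mkdir -p pics
cat > h.py <<'E'
import numpy as np, cv2
from station import bot
from scipy.spatial.transform import Rotation as Ro
def cm(n):
    m=bot.camera_model(n); return np.array(m["intrinsics"]),np.array(m["R"]),np.array(m["t"])
def ray_pt(n,uv,depth=None,z=None):
    K,R,t=cm(n); d=np.linalg.inv(K)@[uv[0],uv[1],1]
    C=-R.T@t; w=R.T@d
    s=depth if depth is not None else (z-C[2])/w[2]
    return C+s*w
def proj(n,X):
    K,R,t=cm(n); p=K@(R@np.array(X)+t); return p[:2]/p[2]
E
python3 - <<'E'
from h import *
o=bot.get_obs(); print({k:np.round(v,3) for k,v in o.items()})
for n in("scene","top"):
    im,d=bot.read_camera(n); cv2.imwrite(f"pics/{n}0.png",im); np.save(f"{n}0.npy",d)
    K,R,t=cm(n); print(n,K[0,0],(-R.T@t).round(3))
    for k in("tray_push","guard_window","lever_pad","tray","press","print_board","platen","ink_bottle_teal","brayer","marker_blue"):
        print(k,[(np.round(r["at"]),round(r["score"],2)) for r in bot.pinpoint(k,n)[:3]])
E
```

```text
{'t': np.float64(0.0), 'q': array([ 1.205,  0.478,  0.022,  1.556, -0.012,  1.109, -0.083]), 'joint_vel': array([ 0.   ,  0.   , -0.   ,  0.002,  0.001, -0.002,  0.002]), 'joint_torque': array([ 0.0000e+00, -5.9645e+01,  1.6080e+00, -2.8119e+01,  1.3000e-02,
        9.0000e-03, -0.0000e+00]), 'eef_pos': array([ 0.172, -0.652,  0.404]), 'tool_rot': array([-0.001,  0.992,  0.129, -0.   ]), 'contact_force': array([ 0.354, -0.599,  0.287]), 'torque': array([ 0.039,  0.067, -0.018]), 'grasp_force': np.float64(0.0), 'gripper_width': np.float64(0.999)}
scene 408.11043102140763 [ 0.091 -0.404  0.876]
tray_push [(array([316., 275.]), 0.87)]
guard_window [(array([338., 176.]), 0.66)]
lever_pad [(array([339., 178.]), 0.49)]
tray [(array([334., 212.]), 0.76)]
press [(array([338., 198.]), 0.98), (array([322., 275.]), 0.51)]
print_board [(array([364., 302.]), 0.85), (array([436., 281.]), 0.64), (array([337., 212.]), 0.45)]
platen [(array([403., 239.]), 0.6), (array([339., 186.]), 0.55)]
ink_bottle_teal [(array([287., 191.]), 0.68)]
brayer [(array([397., 240.]), 0.76)]
marker_blue [(array([283., 247.]), 0.8), (array([341., 187.]), 0.16)]
top 396.2600595738133 [ 0.512 -0.139  1.199]
tray_push [(array([350., 238.]), 0.76)]
guard_window [(array([334., 168.]), 0.63)]
lever_pad [(array([333., 170.]), 0.69)]
tray [(array([332., 175.]), 0.63)]
press []
print_board [(array([428., 192.]), 0.94), (array([333., 181.]), 0.82), (array([387., 239.]), 0.63)]
platen [(array([334., 166.]), 0.74)]
ink_bottle_teal [(array([283., 175.]), 0.72)]
brayer [(array([389., 175.]), 0.93)]
marker_blue [(array([311., 228.]), 0.54)]
```

View pics/scene0.png

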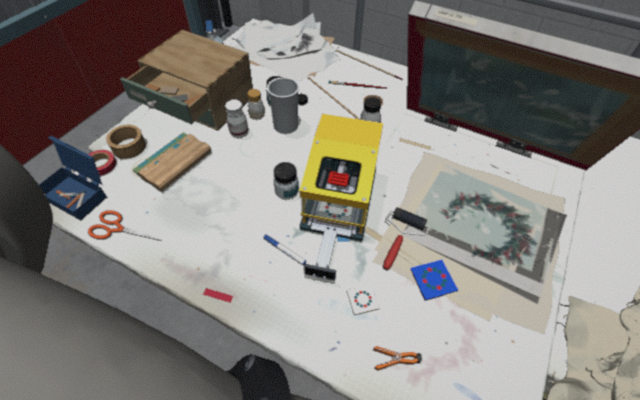

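View pics/top0.png

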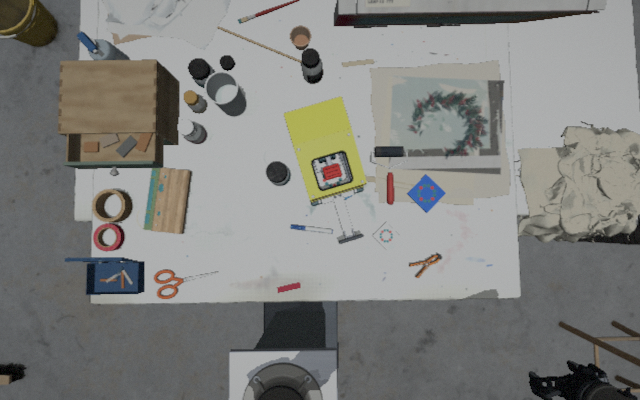

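The top view shows the press around (328,150), rotated by about 15°. The end plate is at (349,238), the red pad at (333,171), the marker at (312,229) and the brayer at (389,175). The small white print at (385,236) and the blue one at (428,192) are decoys. Next I'll measure the press pose from the yellow roof and the end plate.

```bash
cat > m.py <<'E'
from h import *
def cloud(n,d):
    K,R,t=cm(n); v,u=np.indices(d.shape); 
    P=np.stack([(u-K[0,2])*d/K[0,0],(v-K[1,2])*d/K[1,1],d],-1)
    return (P-t)@R
E
python3 - <<'E'
from m import *
for n in("top","scene"):
    im=cv2.imread(f"pics/{n}0.png"); d=np.load(f"{n}0.npy"); W=cloud(n,d)
    hsv=cv2.cvtColor(im,cv2.COLOR_BGR2HSV)
    m=cv2.inRange(hsv,(22,120,100),(35,255,255))>0
    m&=(W[...,2]>.14)&(W[...,2]<.2)&(d>0)
    lab=cv2.connectedComponentsWithStats(m.astype(np.uint8)); i=1+np.argmax(lab[2][1:,4]); m=lab[1]==i
    P=W[m]; r=cv2.minAreaRect((P[:,:2]*1000).astype(np.float32)); print(n,m.sum(),r, cv2.boxPoints(r).round(0).tolist())
    A=np.c_[P[:,:2],np.ones(len(P))]; c=np.linalg.lstsq(A,P[:,2],rcond=None)[0]; g=c[:2]; print("slope",np.degrees(np.arctan(np.hypot(*g))),"uphill yaw",np.degrees(np.arctan2(g[1],g[0])), "z range",P[:,2].min(),P[:,2].max())
    red=(cv2.inRange(hsv,(0,150,90),(8,255,255))|cv2.inRange(hsv,(172,150,90),(180,255,255)))>0
    u,v=(333,171) if n=="top" else (339,180)
    rr=np.zeros_like(red); rr[v-18:v+18,u-18:u+18]=1; red&=rr
    Q=W[red&(d>0)]; print("pad",red.sum(),np.median(Q,0).round(4),cv2.minAreaRect((Q[:,:2]*1000).astype(np.float32)))
    tr=bot.trace("tray_push",n); 
    p=[x["at"] for x in bot.pinpoint("tray_push",n)]
    u,v=np.round(p[0]).astype(int)
    sub=np.zeros_like(red); sub[v-15:v+16,u-25:u+26]=1
    s=sub&(W[...,2]>.05)&(W[...,2]<.085); Q=W[s]; 
    print("plate top",s.sum(),Q.mean(0).round(4),cv2.minAreaRect((Q[:,:2]*1000).astype(np.float32)))
    print("pinpoint tray_push z=.046",ray_pt(n,p[0],z=.046).round(4)); 
    for k,z in(("guard_window",.168),("lever_pad",.158)):
        q=bot.pinpoint(k,n); q and print(k,ray_pt(n,q[0]["at"],z=z).round(4))
    x,y,w,h=(u-130,v-150,260,220); x=max(x,0);y=max(y,0)
    cv2.imwrite(f"pics/{n}c.png",cv2.resize(im[y:y+200,x:x+260],None,fx=3,fy=3,interpolation=cv2.INTER_CUBIC))
E
```

```text
top 1915 ((787.53564453125, -114.62278747558594), (87.56078338623047, 154.05882263183594), 15.72687816619873) [[725.0, -52.0], [766.0, -201.0], [851.0, -177.0], [809.0, -29.0]]
slope 0.08193821832719177 uphill yaw 174.3366562842643 z range 0.17998485045064969 0.19250660970385838
pad 198 [ 0.6592 -0.1522  0.1574] ((658.7435913085938, -151.32431030273438), (32.7901611328125, 41.832210540771484), 15.176336288452148)
plate top 87 [ 0.4796 -0.2053  0.0637] ((482.9727783203125, -204.12332153320312), (17.918041229248047, 72.19254302978516), 15.070969581604004)
pinpoint tray_push z=.046 [ 0.4786 -0.2019  0.046 ]
guard_window [ 0.6669 -0.1581  0.168 ]
lever_pad [ 0.6623 -0.1545  0.158 ]
scene 3996 ((719.0474243164062, -135.559326171875), (240.39837646484375, 156.19363403320312), 16.06557273864746) [[582.0, -94.0], [625.0, -244.0], [856.0, -177.0], [813.0, -27.0]]
slope 8.641705162900445 uphill yaw 16.302113669265957 z range 0.14116746935308727 0.19230618695421967
pad 240 [ 0.6571 -0.1537  0.158 ] ((709.5232543945312, -132.30679321289062), (147.3992156982422, 47.40236282348633), 22.56393814086914)
plate top 213 [ 0.4761 -0.2056  0.0615] ((482.181396484375, -202.52606201171875), (20.42967987060547, 73.91476440429688), 15.644826889038086)
pinpoint tray_push z=.046 [ 0.4682 -0.2023  0.046 ]
guard_window [ 0.6556 -0.1538  0.168 ]
lever_pad [ 0.6619 -0.1553  0.158 ]
```

View pics/topc.png

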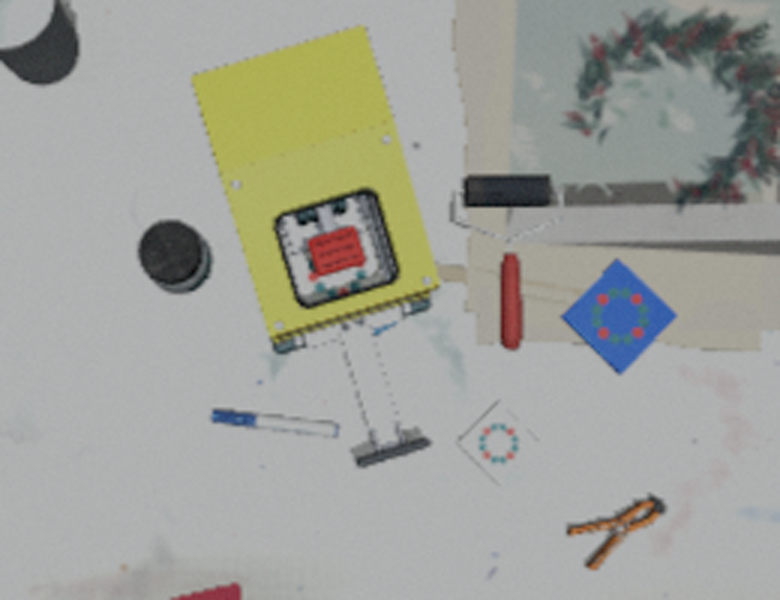

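The roof and pad fits agree: press yaw is about 15.8°, its origin is at (718,-135.5) mm and the pad is at (660,-152). The plate face is near press x = -252, so the push is about 60 mm along tool x. I'll move to a point in front of the plate with the fingers shut.

```bash
python3 -m pendant '[[0,0.029,-0.0265,0,-1],[0,0.029,-0.0265,0,0],[0,0.029,-0.0265,0,0],[0,0.029,-0.0265,0,0],[0,0.029,-0.0265,0,0],[0,0.029,-0.0265,0,0],[0,0.029,-0.0265,0,0],[0,0.029,-0.0265,0,0],[0,0.029,-0.0265,0,0],[0,0.029,-0.0265,0,0],[0,0.029,-0.0265,0,0],[0,0,0,0,0]]'
cat > s.py <<'E'
from h import *
o=bot.get_obs(); p=o["eef_pos"]*1000; R=Ro.from_quat(np.r_[o["tool_rot"][1:],o["tool_rot"][0]]).as_matrix()
a=np.radians(15.8); u=np.array([np.cos(a),np.sin(a)]); v=np.array([-u[1],u[0]]); d=p[:2]-[718,-135.5]
f=o["contact_force"]
print("t",round(float(o["t"]),2),"press xy",(d@u).round(1),(d@v).round(1),"z",p[2].round(1),"toolx yaw",np.degrees(np.arctan2(R[1,0],R[0,0])).round(2),"tilt",R[:,2].round(3),"F press",(f[:2]@u).round(1),(f[:2]@v).round(1),f[2].round(1),"w",round(float(o["gripper_width"]),3))
E
python3 s.py
```

```text
t: 2.5
eef_pos: [0.4047, -0.2788, 0.4053]
tool_rot: [-0.001, 0.99, 0.143, 0.002]
contact_force: [-0.1, 0.6, -0.3]
gripper_width: 0.005
grasp_force: 0.0
t 2.5 press xy -340.5 -52.6 z 405.3 toolx yaw 16.41 tilt [ 0.003  0.002 -1.   ] F press 0.1 0.6 -0.3 w 0.005
```

```bash
python3 -m pendant '[[0,0.022,-0.026,0.01,0.5],[0,0.022,-0.026,0.02,0],[0,0,0,0.032,0],[0,0,0,0.032,0],[0,0,0,0.032,0],[0,0,0,0.030,0],[0,0,0,0.022,0],[0,0,0,0.012,0],[0,0,0,0,0],[0,0,0,0,0]]'
python3 s.py
python3 - <<'E'
from h import *
im,d=bot.read_camera("scene"); im2,d=bot.read_camera("top")
c=lambda i,x,y:cv2.resize(i[y:y+110,x:x+130],None,fx=3,fy=3,interpolation=cv2.INTER_CUBIC)
cv2.imwrite("pics/pre.png",np.hstack([c(im,255,190),c(im2,280,150)]))
E
```

```text
t: 3.33
eef_pos: [0.4289, -0.2241, 0.2145]
tool_rot: [-0.0, 0.991, 0.133, -0.0]
contact_force: [0.9, -0.2, 0.9]
gripper_width: -0.003
grasp_force: 0.0
t 3.33 press xy -302.3 -6.6 z 214.5 toolx yaw 15.27 tilt [-0.001  0.    -1.   ] F press 0.8 -0.5 0.9 w -0.003
```

View pics/pre.png

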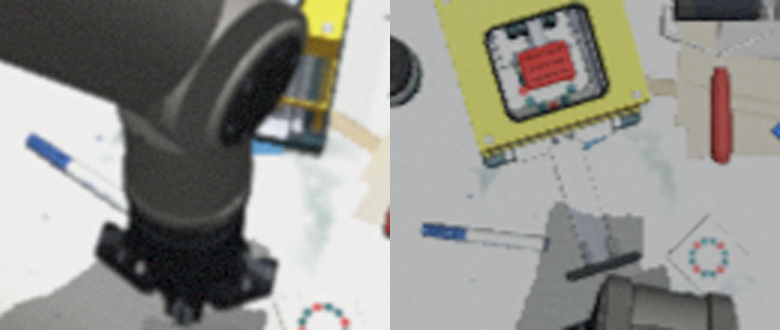

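The left panel shows the shut fingers in front of the end plate with clear space between them. The gripper has wide knuckles, which matters for the window, so I'll measure its profile from depth before going in.

Run:
```python
from m import *
o=bot.get_obs(); R=Ro.from_quat(np.r_[o["tool_rot"][1:],o["tool_rot"][0]]).as_matrix(); T=o["eef_pos"]
im,d=bot.read_camera("scene"); W=cloud("scene",d)[d>0]
L=(W-T)@R*1000
L=L[(abs(L[:,0])<70)&(abs(L[:,1])<90)&(L[:,2]<195)&(W[:,2]>.02)]
for a in range(30,195,8):
    s=L[(L[:,2]>=a)&(L[:,2]<a+8)]
    if len(s): print(a,len(s),"x",np.percentile(s[:,0],[2,98]).round(),"y",np.percentile(s[:,1],[2,98]).round())
```

```text
30 76 x [-38.  -8.] y [-31.  36.]
38 35 x [-37.  -2.] y [-25.  36.]
46 5 x [-10.   3.] y [34. 37.]
54 28 x [-12.   6.] y [-42.  40.]
62 41 x [-19.   5.] y [-44.  42.]
70 76 x [-20.   4.] y [-54.  53.]
78 172 x [-18.  12.] y [-61.  60.]
86 75 x [-17.  -4.] y [-57.  54.]
94 86 x [-17.  -0.] y [-52.  51.]
102 62 x [-18.   2.] y [-45.  44.]
110 77 x [-13.   7.] y [-38.  38.]
118 75 x [-14.   7.] y [-35.  32.]
126 33 x [-14.   3.] y [-23.  19.]
134 19 x [-12.   5.] y [-5. 11.]
142 18 x [-11.  -6.] y [-13.  12.]
150 20 x [-11.  -5.] y [-12.  13.]
158 20 x [-11.   1.] y [-12.  13.]
166 5 x [-11. -10.] y [-5.  5.]
```

```bash
python3 -m pendant '[[0,0.010,-0.0066,0,-0.5],[0,0.010,0,0,0],[0,0.006,0,0,0],[0,0,0,0,0],[0,0,0,0,0]]'; python3 s.py
```

```text
t: 3.9
eef_pos: [0.453, -0.2103, 0.2149]
tool_rot: [0.0, 0.99, 0.138, 0.0]
contact_force: [0.2, -0.3, -0.8]
gripper_width: -0.005
grasp_force: 0.0
t 3.9 press xy -275.4 0.2 z 214.9 toolx yaw 15.83 tilt [ 0.001 -0.    -1.   ] F press 0.1 -0.3 -0.8 w -0.005
```

The profile clears the window: half-width in y is under 40 mm for the whole part that reaches the roof. Now the gentle push.

```bash
python3 -m pendant '[[0,0.003,0,0,0],[0,0.003,0,0,0],[0,0.003,0,0,0],[0,0.004,0,0,0],[0,0.004,0,0,0],[0,0.005,0,0,0],[0,0.005,0,0,0],[0,0.005,0,0,0],[0,0.005,0,0,0],[0,0.005,0,0,0],[0,0.004,0,0,0],[0,0.003,0,0,0]]'; python3 s.py
```

```text
t: 4.9
eef_pos: [0.5002, -0.1969, 0.2146]
tool_rot: [-0.0, 0.991, 0.137, 0.0]
contact_force: [-3.4, -1.4, 1.5]
gripper_width: -0.002
grasp_force: 1.8
t 4.9 press xy -226.3 0.2 z 214.6 toolx yaw 15.8 tilt [ 0.001  0.    -1.   ] F press -3.6 -0.5 1.5 w -0.002
```

Contact at about 3.6 N, so the tray is sliding. About 25 mm to go.

```bash
python3 -m pendant '[[0,0.003,0,0,0],[0,0.003,0,0,0],[0,0.003,0,0,0],[0,0.003,0,0,0],[0,0.003,0,0,0],[0,0.002,0,0,0],[0,0.002,0,0,0],[0,0.002,0,0,0],[0,0,0,0,0]]'; python3 s.py
```

```text
t: 5.65
eef_pos: [0.5201, -0.1914, 0.2148]
tool_rot: [0.0, 0.991, 0.137, 0.0]
contact_force: [-0.9, 0.0, -1.0]
gripper_width: 0.003
grasp_force: 0.7
t 5.65 press xy -205.6 0.1 z 214.8 toolx yaw 15.78 tilt [ 0.001  0.    -1.   ] F press -0.9 0.3 -1.0 w 0.003
```

```bash
python3 -m pendant '[[0,0.001,0,0,0],[0,0.001,0,0,0],[0,0.001,0,0,0],[0,0.001,0,0,0],[0,0.001,0,0,0]]'; python3 s.py
```

```text
t: 6.07
eef_pos: [0.5241, -0.1904, 0.2147]
tool_rot: [0.0, 0.991, 0.137, -0.001]
contact_force: [-6.5, -1.3, 4.5]
gripper_width: -0.002
grasp_force: 3.7
t 6.07 press xy -201.5 -0.1 z 214.7 toolx yaw 15.75 tilt [-0.001 -0.    -1.   ] F press -6.6 0.6 4.5 w -0.002
```

```bash
python3 -m pendant '[[0,0.001,0,0,0],[0,0.001,0,0,0],[0,0,0,0,0]]'; python3 s.py;  python3 -m pendant '[[0,0.001,0,0,0],[0,0.001,0,0,0],[0,0,0,0,0]]'; python3 s.py
```

```text
t: 6.32
eef_pos: [0.5247, -0.1905, 0.2143]
tool_rot: [-0.0, 0.991, 0.137, -0.002]
contact_force: [-9.3, -3.2, 5.1]
gripper_width: -0.001
grasp_force: 5.0
t 6.32 press xy -201.0 -0.3 z 214.3 toolx yaw 15.7 tilt [-0.005 -0.001 -1.   ] F press -9.8 -0.5 5.1 w -0.001
t: 6.57
eef_pos: [0.5253, -0.1905, 0.214]
tool_rot: [-0.0, 0.991, 0.136, -0.004]
contact_force: [-14.1, -3.8, 8.2]
gripper_width: 0.002
grasp_force: 7.2
t 6.57 press xy -200.4 -0.5 z 214.0 toolx yaw 15.65 tilt [-0.008 -0.001 -1.   ] F press -14.6 0.2 8.2 w 0.002
```

It hit the stop at x ≈ -201 with a stiff force rise, which matches the predicted home position. I'll back off, lift and check.

```bash
python3 -m pendant '[[0,-0.003,0,0,0],[0,-0.01,0,0,0],[0,-0.02,0,0,0],[0,-0.01,0,0,0],[0,0,0,-0.03,0],[0,0,0,-0.035,0],[0,0,0,-0.035,0],[0,0,0,-0.035,0],[0,0,0,-0.03,0],[0,0,0,-0.01,0],[0,0,0,0,0]]'; python3 s.py
python3 - <<'E'
from m import *
im,d=bot.read_camera("top"); W=cloud("top",d)
a=np.radians(15.8); u=np.array([np.cos(a),np.sin(a)]); v=np.array([-u[1],u[0]]); D=(W[...,:2]-[.718,-.1355])*1000
X,Y,Z=D@u,D@v,W[...,2]*1000
s=(abs(Y)<25)&(X>-235)&(X<-120)&(Z>57)&(Z<75); print("plate top x",np.percentile(X[s],[5,50,95]).round(1),s.sum())
hsv=cv2.cvtColor(im,cv2.COLOR_BGR2HSV)
r=(cv2.inRange(hsv,(0,150,90),(8,255,255))>0)&(abs(X+60)<35)&(abs(Y)<40); print("pad",X[r].mean().round(1),Y[r].mean().round(1),np.median(Z[r]).round(1))
b=cv2.inRange(hsv,(0,0,0),(180,120,70))>0; b&=(abs(X+60)<75)&(abs(Y)<75)&(Z>140)
i2,_=bot.read_camera("scene")
c=lambda i,x,y:cv2.resize(i[y:y+110,x:x+130],None,fx=3,fy=3,interpolation=cv2.INTER_CUBIC)
cv2.imwrite("pics/home.png",np.hstack([c(i2,260,170),c(im,270,130)]))
E
```

```text
t: 7.48
eef_pos: [0.488, -0.2009, 0.3932]
tool_rot: [0.002, 0.991, 0.137, 0.004]
contact_force: [0.9, -0.2, -0.7]
gripper_width: -0.001
grasp_force: 0.0
t 7.48 press xy -239.1 -0.3 z 393.2 toolx yaw 15.78 tilt [ 0.007 -0.002 -1.   ] F press 0.8 -0.4 -0.7 w -0.001
plate top x [-190.  -186.8 -183.6] 11
pad -61.1 0.5 157.2
```

View pics/home.png

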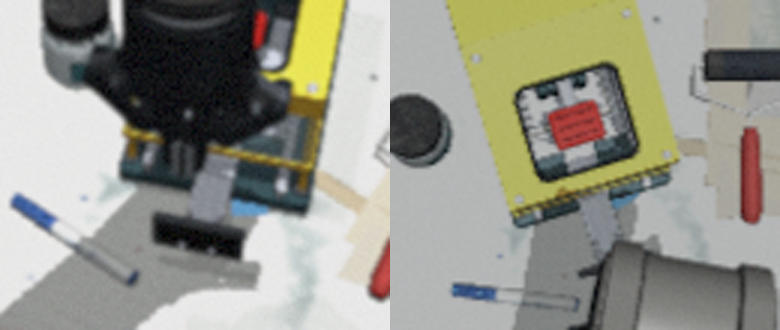

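The plate has moved back to x ≈ -190, so the tray is home, and the marker, bottle and roller haven't moved. The red pad sits centred in the window at right-panel (577,125). I'll move over it and begin descending.

```bash
python3 -m pendant '[[0,0.02,0,0,0],[0,0.035,0,0,0],[0,0.035,0,0,0],[0,0.035,0,0,0],[0,0.03,0,0,0],[0,0.016,0,0,0],[0,0.007,0,0,0],[0,0,0,0,0],[0,0,0,0,0]]'; python3 s.py
```

```text
t: 8.33
eef_pos: [0.6573, -0.1528, 0.3879]
tool_rot: [-0.0, 0.991, 0.137, -0.002]
contact_force: [-1.5, -0.1, 0.5]
gripper_width: -0.001
grasp_force: 0.0
t 8.33 press xy -63.1 -0.2 z 387.9 toolx yaw 15.76 tilt [-0.003  0.    -1.   ] F press -1.5 0.3 0.5 w -0.001
```

```bash
python3 -m pendant '[[0,0.0025,0,0.01,0],[0,0,0,0.012,0],[0,0,0,0.012,0],[0,0,0,0.008,0],[0,0,0,0.004,0],[0,0,0,0,0],[0,0,0,0,0]]'; python3 s.py
python3 - <<'E'
from h import *
im,d=bot.read_camera("scene"); w,_=bot.read_camera("wrist")
cv2.imwrite("pics/win.png",np.hstack([cv2.resize(im[90:270,240:440],(400,360),interpolation=cv2.INTER_CUBIC),cv2.resize(w,(400,250)).copy()[:250] if 0 else cv2.copyMakeBorder(cv2.resize(w,(400,250)),0,110,0,0,cv2.BORDER_CONSTANT)]))
E
```

```text
t: 8.92
eef_pos: [0.6605, -0.1518, 0.3435]
tool_rot: [-0.0, 0.991, 0.137, -0.0]
contact_force: [0.6, -0.4, 0.5]
gripper_width: -0.002
grasp_force: 0.0
t 8.92 press xy -59.7 -0.1 z 343.5 toolx yaw 15.77 tilt [-0.  0. -1.] F press 0.5 -0.5 0.5 w -0.002
```

View pics/win.png

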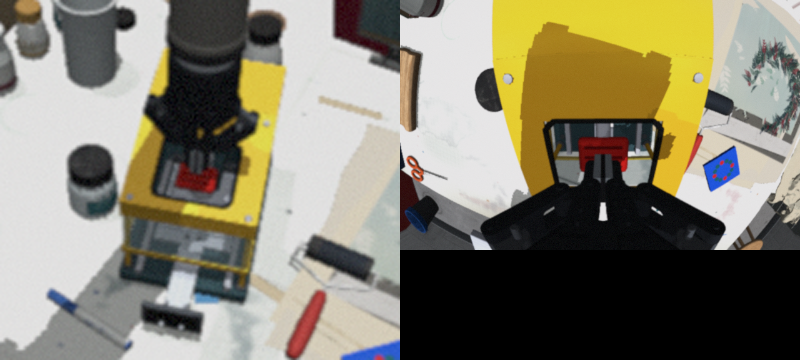

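The scene panel shows the shut fingers centred over the red pad at (198,172), well inside the window. The wrist panel agrees, with the pad at (602,155). Next is the press down.

```bash
python3 -m pendant '[[0,0,0,0.004,0],[0,0,0,0.004,0],[0,0,0,0.004,0],[0,0,0,0.004,0],[0,0,0,0.003,0],[0,0,0,0,0]]'; python3 s.py; python3 -m pendant '[[0,0,0,0.004,0],[0,0,0,0.004,0],[0,0,0,0.003,0],[0,0,0,0,0]]'; python3 s.py
```

```text
t: 9.52
eef_pos: [0.6603, -0.152, 0.324]
tool_rot: [-0.0, 0.991, 0.137, -0.001]
contact_force: [-3.8, 0.2, 3.9]
gripper_width: 0.001
grasp_force: 1.9
t 9.52 press xy -60.0 -0.1 z 324.0 toolx yaw 15.76 tilt [-0.001 -0.    -1.   ] F press -3.6 1.3 3.9 w 0.001
t: 9.85
eef_pos: [0.6604, -0.152, 0.3135]
tool_rot: [0.0, 0.991, 0.137, -0.0]
contact_force: [-4.3, -1.2, 7.6]
gripper_width: -0.003
grasp_force: 4.1
t 9.85 press xy -59.9 -0.2 z 313.5 toolx yaw 15.75 tilt [-0. -0. -1.] F press -4.4 0.0 7.6 w -0.003
```

```bash
python3 -m pendant '[[0,0,0,0.002,0],[0,0,0,0.002,0],[0,0,0,0.001,0],[0,0,0,0,0]]'; python3 s.py; python3 -m pendant '[[0,0,0,0.001,0],[0,0,0,0.001,0],[0,0,0,0.001,0],[0,0,0,0,0]]'; python3 s.py
```

```text
t: 10.18
eef_pos: [0.6605, -0.152, 0.3095]
tool_rot: [0.0, 0.991, 0.137, -0.0]
contact_force: [-6.5, -0.3, 10.9]
gripper_width: -0.007
grasp_force: 6.2
t 10.18 press xy -59.9 -0.2 z 309.5 toolx yaw 15.75 tilt [-0.    -0.001 -1.   ] F press -6.4 1.5 10.9 w -0.007
t: 10.52
eef_pos: [0.6605, -0.152, 0.3071]
tool_rot: [0.0, 0.991, 0.137, 0.0]
contact_force: [-7.6, -0.7, 13.7]
gripper_width: -0.0
grasp_force: 7.4
t 10.52 press xy -59.8 -0.2 z 307.1 toolx yaw 15.75 tilt [ 0.    -0.001 -1.   ] F press -7.5 1.4 13.7 w -0.0
```

```bash
python3 -m pendant '[[0,0,0,0.001,0],[0,0,0,0.001,0],[0,0,0,0,0]]'; python3 s.py
```

```text
t: 10.77
eef_pos: [0.6605, -0.152, 0.3067]
tool_rot: [0.0, 0.991, 0.137, 0.0]
contact_force: [-10.9, -0.3, 21.8]
gripper_width: -0.005
grasp_force: 11.8
t 10.77 press xy -59.8 -0.2 z 306.7 toolx yaw 15.74 tilt [ 0.001 -0.001 -1.   ] F press -10.6 2.7 21.8 w -0.005
```

The force jumped from 14 N to 22 N over 0.4 mm, so this is the hard stop. I'll let it settle and check quickly.

```bash
python3 -m pendant '[[0,0,0,0.0005,0],[0,0,0,0,0],[0,0,0,0,0],[0,0,0,0,0],[0,0,0,0,0]]'; python3 s.py
python3 - <<'E'
from h import *
im,d=bot.read_camera("scene")
cv2.imwrite("pics/end.png",cv2.resize(im[110:290,240:440],(600,540),interpolation=cv2.INTER_CUBIC))
E
```

```text
t: 11.18
eef_pos: [0.6605, -0.152, 0.3066]
tool_rot: [0.001, 0.991, 0.137, 0.0]
contact_force: [-12.8, 0.1, 24.9]
gripper_width: 0.0
grasp_force: 13.1
t 11.18 press xy -59.8 -0.2 z 306.6 toolx yaw 15.74 tilt [ 0.001 -0.001 -1.   ] F press -12.2 3.6 24.9 w 0.0
```

View pics/end.png

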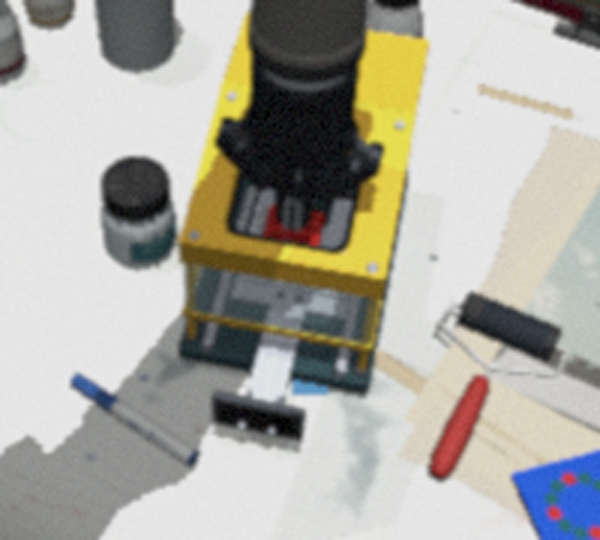

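The picture shows the fingers through the window at (292,210) with the pad pressed down, the plate still home at (258,415), and the bottle, marker and roller where they were. Handing in.

```bash
python3 -c "
from station import bot
print(bot.hand_in())"
```

```text
the job is handed in; nothing more can be done
None
```

I handed the job in with the tray pushed home against its stop and the lever then held on its hard stop at about 25 N; I saw no guard contact, and the bottle, roller and marker look undisturbed.

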